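Bring the receiver vial under the drip

TASK

Bring the amber vial with the yellow collar under the condenser's green drip tip: hook a fingertip behind the upturned orange lip of the vial carriage and gently draw the carriage out along its rail until that vial's mouth is centred below the tip, then leave it there and move clear. Do not touch, grasp or lift the vials, which must stay standing in their rack, and leave the condenser and the other things on the bench alone.

Things in the scene. Friction and masses are not known exactly. Their poses are not given: they have to be found in the camera images.
- rail: Low steel rail bolted to the bench, 420 mm long, 70 mm wide, 14 mm high. Origin on the bench top, on the rail's centre line, straight below the lip when the carriage is fully in (joint 0). Its x axis runs along the rail from the lip towards the vials, roughly to the robot's left; y across it, roughly towards the robot, z up; the rail spans x = -155 to +265 mm.
- carriage (a joint): How far the carriage has been drawn out along the rail's -x direction (roughly to the robot's right), in m: 0 fully in (the start), 0.15 at the outer stop. About 2 N of friction; it stays where it is left. It is an aluminium deck 60 mm wide, its top 22 mm above the bench. Behind the lip the deck is bare and open to both sides for 120 mm; then comes the vial rack.
- rack (a point): Middle of the white three-pocket vial rack on the carriage, at deck height (22 mm above the bench). The rack is 112 mm long, 60 mm wide, its top 44 mm above the bench; it spans 120 to 232 mm from the lip along the rail's +x. Its pockets lie on the centre line, 140, 176 and 212 mm from the lip.
- lip (a point): Upturned orange plate at the right-hand end (-x of the rail) of the carriage deck, 6 mm thick along x, 60 mm wide along y, 30 mm high. This point is the middle of its foot (22 mm above the bench; its top edge is 52 mm above the bench); axes parallel to the rail's. It moves with the carriage. 'Behind the lip' is its +x side, over the bare deck.
- drip_tip (a point): Lower end of the condenser's green drip tip (12 mm across), 95 mm above the bench over the rail's centre line, 95 to 112 mm along +x from the lip at the start. Fixed. It hangs from a glass condenser that slopes up and away to its stand (235 mm high) on the far +x, -y side (away from the robot); nothing of it lies nearer the lip than the tip.
- vial_yellow_mouth (a point): Centre of the mouth of the amber glass vial with the yellow collar, the one to bring under the drip tip; its z points up. Open vial 28 mm in diameter (33 mm over the collar), 52 mm tall, 24 mm inside; loose in one of the three pockets (which one varies), mouth 74 mm above the bench. About 1 mm of play; it rides with the carriage.
- vial_white_mouth (a point): Centre of the mouth of the clear vial with the white collar, same size, in another pocket.
- vial_blue_mouth (a point): Centre of the mouth of the clear vial with the blue collar, same size, in another pocket.
- vial_yellow: The amber vial with the yellow collar; origin at the centre of its underside.
- vial_white: The clear vial with the white collar; origin at the centre of its underside.
- vial_blue: The clear vial with the blue collar; origin at the centre of its underside.
- condenser: The condenser and its stand, fixed; origin on the bench straight below the drip tip.
- beaker: Empty glass beaker, 52 mm across, 62 mm tall, loose, on the far (-y) side of the rail; origin under its centre. To be left alone.
- jar: Amber sample jar, 44 mm across, 55 mm tall, loose, on the robot's right; origin under its centre. To be left alone.
- bung: Black rubber bung, 34 mm across, 28 mm tall, loose, on the far (-y) side of the rail; origin under its centre. To be left alone.
- spatula: Spatula about 160 mm long lying on the bench to the robot's left. To be left alone.
- reagent: White bottle with a red cap, 60 mm across, 120 mm tall, standing loose to the robot's right; origin under its centre. To be left alone.

How it is judged (in metres and radians):
On the way:
1. the carriage is being drawn out by a fingertip behind its lip (10 mm or more out, finger on the lip) (value of joint carriage above 0.01 m and contact force between the fingers and carriage_c0 above 0.3 N), for 0.1 s.
At the end, for the whole second after the job is handed in: The mouth of the yellow-collared vial is within 8 mm (horizontally) of the point below the drip tip, the carriage is at rest, all three vials stand upright (within 0.2 rad) and seated in their pockets (mouths within 6 mm of 74 mm height), and the other things are within 20 mm of where they stood (horizontal distance between vial_yellow_mouth and drip_tip below 0.008 m and velocity of joint carriage between -0.005 and 0.005 m/s and angle between each of vial_yellow_mouth, vial_white_mouth, vial_blue_mouth's own z axis and vertical below 0.2 rad and height (world z) of vial_yellow_mouth between 0.068 and 0.08 m and linear speed of each of vial_yellow, vial_white, vial_blue below 0.02 m/s and height (world z) of vial_white_mouth between 0.068 and 0.08 m and height (world z) of vial_blue_mouth between 0.068 and 0.08 m and distance of each of beaker, jar, bung, spatula, reagent from where it was at the start of the episode below 0.02 m); the robot touches nothing.
It fails at once if a vial is lifted (12 mm) or tipped (0.4 rad) (height (world z) of any of vial_yellow_mouth, vial_white_mouth, vial_blue_mouth above 0.086 m or angle between any of vial_yellow_mouth, vial_white_mouth, vial_blue_mouth's own z axis and vertical above 0.4 rad).
It fails at once if the robot presses on a vial (over 1 N) (contact force between any of the fingers, the arm and vial_yellow above 1 N or contact force between any of the fingers, the arm and vial_white above 1 N or contact force between any of the fingers, the arm and vial_blue above 1 N).
It fails at once if the robot bumps the condenser (over 2 N) (contact force between any of the fingers, the arm and condenser above 2 N).
It fails at once if the carriage is jerked (faster than 0.4 m/s) (velocity of joint carriage above 0.4 m/s).
It fails at once if another thing on the bench is moved by more than 20 mm (distance of any of beaker, jar, bung, spatula, reagent from where it was at the start of the episode above 0.02 m).
It also fails if it takes over 42 s, if anything falls off the work surface, if the arm or the gripper's body presses on something with over 40 N, if the wrist force passes 120 N, or if a joint passes its speed limit or range.

ROBOT

A 6-joint arm with a two-finger parallel gripper is mounted at the origin on the work surface. World frame = base frame: x ahead of the robot, y to its left, z up, the work surface at z = 0. Lengths are in mm, angles in rad, forces in N, time in s.
With the tool pointing down it reaches from about 275 to 750 mm from the base axis. Payload 10.2 kg.
Tool frame: the origin (TCP) lies on the front face of the gripper's body, between the roots of the fingers; the fingertips stand 73 mm ahead of it and the grasp point (between the pads) lies 54 mm ahead of it; z points along the fingers, y is the line along which they close (so a half turn about z gives the same grasp; the last joint's range is limited). The gripper opens to 85 mm and grips with 20 to 120 N. Pads are 22 mm wide; open, the fingers measure 114 mm over their backs; the gripper's body (76 mm by 85 mm) begins 54 mm behind the grasp point. The pads swing forward as they close: fully open they stand 13 mm farther back than shut.
Start: joints at [-1.373, 0.313, 1.498, -0, 1.331, -0.223], TCP at [214.446, -479.212, 303.894] pointing down, gripper open.
Joint ranges: [-2.94, 2.94], [-0.97, 2.17], [0.19, 2.56], [-1.23, 4.37], [0.02, 3.11], [-2.88, 2.88]. Speed limits (rad/s): [2.39, 2.39, 3.01, 3.14, 3.14, 3.14].

INTERFACE

Orientations are given as a unit quaternion [w, x, y, z].
In Python, from rig import * gives the robot as it stands.
- The arm moves only by the tool step_arm, never from a script. Its argument "plan" is a list of rows, each an object with "offset": the shift along the tool's x, y, z in cm, a list of three; "rot": the turn, a rotation vector about the tool's x, y, z in degrees, a list of three; "gripper": the finger opening in cm, from 0 to 8.54. In form: [{"offset": [x, y, z], "rot": [wx, wy, wz], "gripper": gripper}, ...]. A call has 1 to 12 rows; each row is the pose to reach, as a shift and turn from the pose commanded when the call began, along the tool's axes at that moment; what a row does not reach only later rows make up. A row lasts 1/10 s, in which the tool goes at most 50 mm and 8.59 degrees, less where a joint would pass 70% of its speed; a pose out of reach is approached as far as the arm can. A call with a gripper value outside its range is refused whole. The fingers move at their own pace and stop on an object; "squeeze" is the grip in N (left out, the last holds). Time passes only in rows, so rows that repeat a pose let the fingers close. It gives the time, the measured TCP pose, the force, the opening and the grip force at its end, in the units of the state.
- sense(): the state, without advancing time (a new reading comes with each control period).
- capture(name): name is "scene" or "top"; returns a dict with "color" (400x640x3 uint8, red, green, blue), "depth" (400x640 float32, mm along the optical axis (not along the pixel's ray), 0 where there is no reading), "vertical_fov" (degrees; the focal length in pixels is half the picture's height over the tangent of half this angle, whatever the lens; pixels are square), "cx", "cy" (the principal point, pixels), "rvec" (rotation vector, rad) and "tvec" (3), from world to camera coordinates, as OpenCV has them. Camera axes: x right, y down, z forward; pixel columns grow to the right and rows downward; lengths in mm; the calibration is good to about 2 mm. A picture is of the moment at which its call begins.
- finish_job(): hands the job in; it is judged then, once.
The state is a dict: "time_s": time; "joints": joint angles; "dq": joint speeds; "tau": joint torques, N m; "eef_pos": TCP position; "ee_rot": TCP orientation; "force": force on the tool from outside, world axes, zero at the start; "wrist_torque": the same for the moment, N m; "grip_width": opening from 0.0 (shut) to 1.0 (fully open); "grip_force": force on a finger pad.
Only numpy, scipy, OpenCV 4.12 (cv2) and the standard library are available. Lean on these libraries where they do the work, as an engineer would, in place of code of your own. Each camera call takes 0.05 s, during which the arm holds its last target. There are 200 camera calls.

## Working session

There is one attempt and no reset: what is moved stays moved. The work goes in short steps, Python scripts to look and compute and a tool call to move; the robot and the scene stay as the last step left them, time stands still between calls to the robot, and variables do not carry over. Pictures are saved under pics/ and viewed, at most 10 in all, crops included, and the job is handed in when it is done.

Besides the shell and the picture viewer there is one more tool, called after ">>>" as name([rows], argument=value, ...), one row to a line, values as JSON. step_arm: Moves the arm, as the interface text tells. Its arguments: {"type":"object","properties":{"plan":{"type":"array"},"squeeze":{"type":"number"}},"required":["plan"]}

```bash
mkdir -p pics
cat > h.py <<'E'
from rig import *
import numpy as np, cv2
def cam(n):
    c=capture(n); f=200/np.tan(np.radians(c["vertical_fov"])/2)
    R=cv2.Rodrigues(np.array(c["rvec"],float))[0]; t=np.array(c["tvec"],float).ravel()
    return c,f,R,t
def onplane(C,u,v,z):
    c,f,R,t=C; d=R.T@np.array([(u-c["cx"])/f,(v-c["cy"])/f,1]); o=-R.T@t
    return o+d*(z-o[2])/d[2]
def bydepth(C,u,v):
    c,f,R,t=C; z=c["depth"][int(v),int(u)]
    return R.T@(z*np.array([(u-c["cx"])/f,(v-c["cy"])/f,1])-t)
E
python3 - <<'E'
from h import *
for n in("scene","top"):
    C=cam(n); cv2.imwrite(f"pics/{n}0.png",C[0]["color"][:,:,::-1]); print(n,-C[2].T@C[3],C[1])
s=sense(); print({k:s[k] for k in("time_s","eef_pos","ee_rot","grip_width","force")})
E
```

```text
scene [1100.71502613 -537.01304264  635.26159755] 369.73461412946034
top [ 406.83473367   35.70931282 1295.53169476] 393.54854009584693
{'time_s': 0.1, 'eef_pos': array([ 214.42008392, -479.05310499,  303.41008803]), 'ee_rot': array([-5.72207435e-04,  9.77944122e-01,  2.08865906e-01, -3.50491813e-06]), 'grip_width': 1.001577537258295, 'force': array([-0.0785901 , -0.13004597, -0.05005999])}
```

View pics/scene0.png

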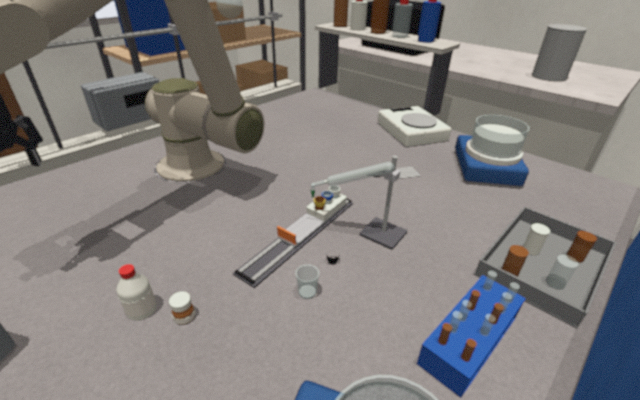

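View pics/top0.png

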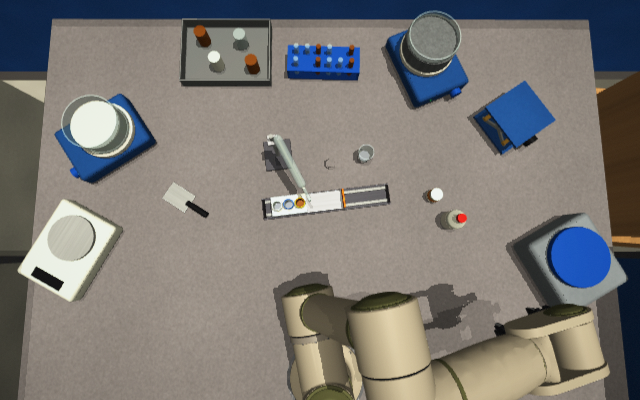

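The scene view shows the orange lip at about (287,234), the yellow vial at (320,202) and the drip tip at (313,192). In the top view the lip is at (344,198), the yellow vial at (300,203) in the pocket nearest the lip, and the tip near (309,204). Next I'll measure these.

Run:
```python
from h import *
ims=[]
for n,(a,b,w,h) in {"scene":(225,165,140,120),"top":(250,170,150,60)}.items():
    C=cam(n); im=C[0]["color"]; hsv=cv2.cvtColor(im,cv2.COLOR_RGB2HSV)
    for nm,lo,hi in(("orange",(5,150,120),(17,255,255)),("yellow",(19,120,90),(32,255,255)),("green",(40,70,30),(90,255,255))):
        m=cv2.inRange(hsv,lo,hi); k=np.zeros_like(m); k[b:b+h,a:a+w]=m[b:b+h,a:a+w]
        N,_,st,ce=cv2.connectedComponentsWithStats(k)
        for i in range(1,N):
            if st[i,4]>3: print(n,nm,st[i],ce[i].round(1),[onplane(C,*ce[i],z).round(1) for z in(37,52,70,95)],bydepth(C,*ce[i].round()).round(1))
    k=5; cv2.imwrite(f"pics/{n}1.png",cv2.resize(im[b:b+h,a:a+w],None,fx=k,fy=k,interpolation=cv2.INTER_CUBIC)[:,:,::-1])
```

```text
scene orange [278 227  17  16 131] [286.1 234.5] [array([555.9, -58.1,  37. ]), array([569.6, -70.1,  52. ]), array([586. , -84.5,  70. ]), array([ 608.7, -104.5,   95. ])] [561.  -62.9  41.3]
scene yellow [314 199  11   8  52] [319.3 203.1] [array([520.7, 102.8,  37. ]), array([535.2,  86.8,  52. ]), array([552.7,  67.5,  70. ]), array([576.9,  40.8,  95. ])] [555.   63.8  73.2]
scene green [312 191   2   4   8] [312.5 192.5] [array([468.9, 128.9,  37. ]), array([484.8, 112.2,  52. ]), array([503.8,  92.2,  70. ]), array([530.2,  64.3,  95. ])] [547.6  44.1 113.9]
top orange [342 189   3  10  19] [342.8 193.5] [array([569.7, -59.4,  37. ]), array([567.7, -58.3,  52. ]), array([565.4, -56.9,  70. ]), array([562.2, -55. ,  95. ])] [569.1 -58.7  53.1]
top orange [296 199   8   8  39] [299.9 202.7] [array([540.6,  79.1,  37. ]), array([539. ,  78.5,  52. ]), array([537. ,  77.9,  70. ]), array([534.4,  77.1,  95. ])] [541.2  79.4  20.7]
top orange [343 200   3   5  10] [343.9 202. ] [array([542. , -62.4,  37. ]), array([540.4, -61.2,  52. ]), array([538.5, -59.8,  70. ]), array([535.8, -57.9,  95. ])] [540.3 -61.5  52.8]
top yellow [295 197  10  11  33] [299.4 202.6] [array([540.8,  80.8,  37. ]), array([539.2,  80.2,  52. ]), array([537.2,  79.6,  70. ]), array([534.6,  78.7,  95. ])] [540.3  82.3  29.5]
```

View pics/scene1.png

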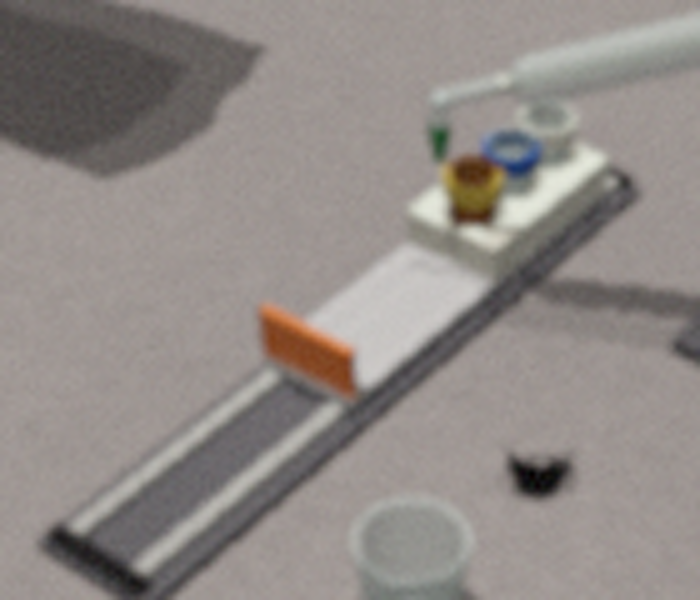

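View pics/top1.png

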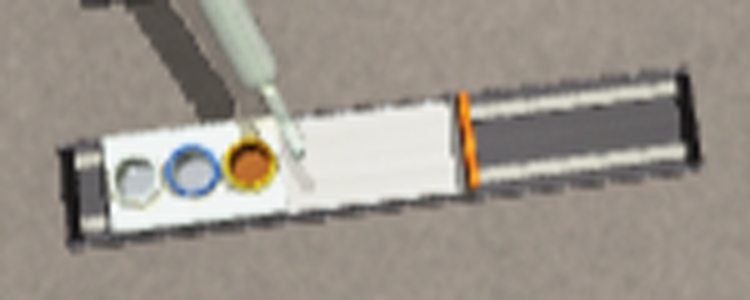

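The crops show the lip's top edge from about (342.7,189) to (345,207) and the yellow mouth at (300,202.6) in the top view. The tip's end is at about (309.8,201) in top and (313,197) in scene.

Run:
```python
from h import *
T=cam("top");S=cam("scene")
a=onplane(T,263.6,209.6,14);b=onplane(T,388.2,193.4,14)
d=(a-b);print("rail ends",a,b,np.linalg.norm(d));ux=d/np.linalg.norm(d);uy=np.array([-ux[1],ux[0],0]);print("ux",ux,"ang",np.degrees(np.arctan2(ux[1],ux[0])),"uy",uy)
org=b+155*ux
L=onplane(T,343.9,198,52)
Y=onplane(T,300,202.6,74);W=onplane(T,277.4,206,74)
t1=onplane(T,309.8,201,95);t2=onplane(S,313,197,95)
for n,p in dict(lip=L,Y=Y,W=W,tipT=t1,tipS=t2,YS=onplane(S,320,199,74)).items(): print(n,p.round(1),"rail",((p-org)@ux).round(1),((p-org)@uy).round(1))
# triangulate tip
P=[C[1]*0+np.array([[C[1],0,C[0]["cx"]],[0,C[1],C[0]["cy"]],[0,0,1]])@np.c_[C[2],C[3]] for C in(T,S)]
X=cv2.triangulatePoints(P[0],P[1],np.array([309.8,201.]),np.array([313.,197.]));print((X[:3]/X[3]).ravel())
for n,z,u,v in(("jar",55,436,195),("reag",120,461,217),("beaker",62,366,153)): print(n,onplane(T,u,v,z))
s=sense();print(cv2.Rodrigues(np.eye(3))[0].ravel(),s["ee_rot"])
```

```text
rail ends [520.88085264 198.13525711  14.        ] [ 572.21403509 -210.6347455    14.        ] 411.9805950034652
ux [-0.12460097  0.99220693  0.        ] ang 97.15771299138846 uy [-0.99220693 -0.12460097  0.        ]
lip [553.2 -61.4  52. ] rail -4.6 0.3
Y [536.8  77.5  74. ] rail 135.3 -0.8
W [526.5 147.8  74. ] rail 206.3 0.6
tipT [539.4  46.8  95. ] rail 104.5 0.5
tipS [546.1  49.7  95. ] rail 106.5 -6.5
YS [544.8  78.7  74. ] rail 135.5 -8.8
[541.81482628  49.06041675  92.90216394]
jar [ 561.0623177  -355.57155857   55.        ]
reag [ 486.02748222 -407.4148419   120.        ]
beaker [ 697.17114745 -133.86162351   62.        ]
[0. 0. 0.] [-1.74457159e-04  9.77950209e-01  2.08838115e-01  2.27081038e-05]
```

>>> step_arm([
  {"offset":[4,-2.3,0],"rot":[0,0,2],"gripper":0},
  {"offset":[8,-4.6,0],"rot":[0,0,4],"gripper":0},
  {"offset":[12,-6.9,0],"rot":[0,0,6],"gripper":0},
  {"offset":[16,-9.2,0],"rot":[0,0,8],"gripper":0},
  {"offset":[20,-11.5,0],"rot":[0,0,10],"gripper":0},
  {"offset":[24,-13.8,0],"rot":[0,0,12],"gripper":0},
  {"offset":[28,-16.1,0],"rot":[0,0,14],"gripper":0},
  {"offset":[32,-18.4,0],"rot":[0,0,16.9],"gripper":0},
  {"offset":[36,-20.7,0],"rot":[0,0,16.9],"gripper":0},
  {"offset":[40,-23,0],"rot":[0,0,16.9],"gripper":0},
  {"offset":[44,-25.3,0],"rot":[0,0,16.9],"gripper":0},
  {"offset":[49,-27.7,0],"rot":[0,0,16.9],"gripper":0},
], squeeze=30)

```text
time_s: 1.5
eef_pos: [545.7, -28.6, 304.1]
ee_rot: [0.0, 0.998, 0.063, 0.0]
force: [0.4, -1.0, 0.0]
grip_width: 0.005
grip_force: 0.0
```

>>> step_arm([
  {"offset":[0,0,3],"rot":[0,0,0],"gripper":0},
  {"offset":[0,0,6],"rot":[0,0,0],"gripper":0},
  {"offset":[0,0,9],"rot":[0,0,0],"gripper":0},
  {"offset":[0,0,12],"rot":[0,0,0],"gripper":0},
  {"offset":[0,0,12],"rot":[0,0,0],"gripper":0},
  {"offset":[0,0,12],"rot":[0,0,0],"gripper":0},
])

```text
time_s: 2.1
eef_pos: [545.3, -30.5, 184.7]
ee_rot: [0.0, 0.998, 0.063, 0.0]
force: [-0.0, 0.2, 0.4]
grip_width: -0.001
grip_force: 0.0
```

Run:
```python
from h import *
C=cam("scene");c,f,R,t=C;cv2.imwrite("pics/scene2.png",cv2.resize(c["color"][115:275,215:395],None,fx=4,fy=3.7,interpolation=cv2.INTER_CUBIC)[:,:,::-1])
p=sense()["eef_pos"];print(p)
for h in(73,86):
  q=R@(p-[0,0,h])+t;print(h,f*q[0]/q[2]+c["cx"],f*q[1]/q[2]+c["cy"])
```

```text
[545.61727639 -30.55384716 185.44190313]
73 290.4615193111157 203.92134086638117
86 290.5931866557645 208.206421328911
```

View pics/scene2.png

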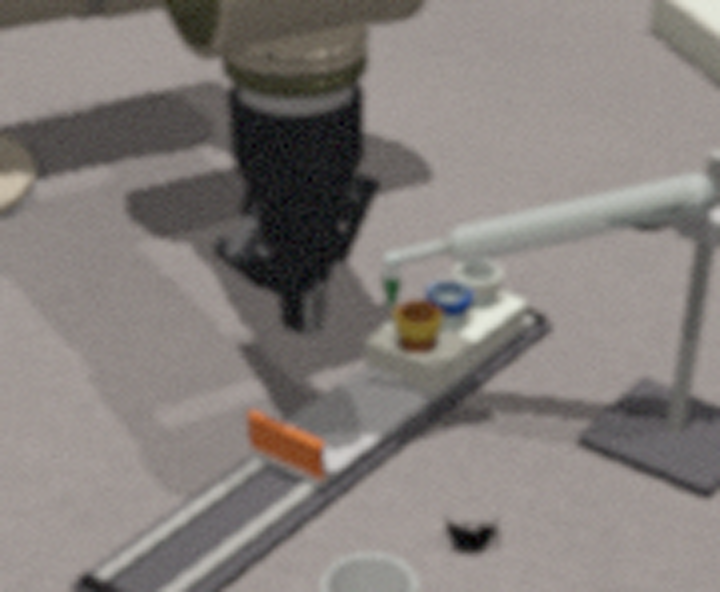

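The shut fingertips show at about (290.5,204), which matches the 73 mm projection. They sit behind the lip and clear of the green tip, so I'll lower them.

>>> step_arm([
  {"offset":[0,0.4,2],"rot":[0,0,0],"gripper":0},
  {"offset":[0,0.4,4],"rot":[0,0,0],"gripper":0},
  {"offset":[0,0.4,6],"rot":[0,0,0],"gripper":0},
  {"offset":[0,0.4,7],"rot":[0,0,0],"gripper":0},
  {"offset":[0,0.4,7.7],"rot":[0,0,0],"gripper":0},
  {"offset":[0,0.4,7.7],"rot":[0,0,0],"gripper":0},
  {"offset":[0,0.4,7.7],"rot":[0,0,0],"gripper":0},
])

```text
time_s: 2.85
eef_pos: [546.0, -34.4, 107.9]
ee_rot: [0.0, 0.998, 0.063, 0.001]
force: [0.4, 0.0, -0.8]
grip_width: 0.001
grip_force: 0.0
```

>>> step_arm([
  {"offset":[0,0.3,0],"rot":[0,0,0],"gripper":0},
  {"offset":[0,0.6,0],"rot":[0,0,0],"gripper":0},
  {"offset":[0,0.9,0],"rot":[0,0,0],"gripper":0},
  {"offset":[0,1.2,0],"rot":[0,0,0],"gripper":0},
  {"offset":[0,1.5,0],"rot":[0,0,0],"gripper":0},
  {"offset":[0,1.8,0],"rot":[0,0,0],"gripper":0},
  {"offset":[0,2.1,0],"rot":[0,0,0],"gripper":0},
  {"offset":[0,2.4,0],"rot":[0,0,0],"gripper":0},
])

```text
time_s: 3.65
eef_pos: [548.6, -58.3, 106.9]
ee_rot: [-0.0, 0.998, 0.063, -0.0]
force: [-0.8, 3.0, 1.5]
grip_width: 0.004
grip_force: 1.1
```

```bash
cat > m.py <<'E'
from h import *
import sys
C=cam("scene");c,f,R,t=C;im=c["color"];cv2.imwrite(f"pics/{sys.argv[1]}.png",cv2.resize(im[150:290,220:380],None,fx=4.2,fy=4.2,interpolation=cv2.INTER_CUBIC)[:,:,::-1])
hsv=cv2.cvtColor(im,cv2.COLOR_RGB2HSV)
ux=np.array([-.1246,.9922,0]);uy=np.array([-.9922,-.1246,0]);org=np.array([552.9,-56.8,0])
for nm,lo,hi,z,z0 in(("lip",(5,150,120),(17,255,255),37,0),("yellow",(19,120,90),(32,255,255),70,0)):
    m=cv2.inRange(hsv,lo,hi);m[:165]=0;m[300:]=0;m[:,:225]=0;m[:,365:]=0
    N,_,st,ce=cv2.connectedComponentsWithStats(m);i=1+st[1:,4].argmax();p=onplane(C,*ce[i],z)
    print(nm,st[i],ce[i].round(2),p.round(1),"rail",((p-org)@ux).round(1),((p-org)@uy).round(1))
print(sense()["eef_pos"],sense()["force"])
E
python3 m.py s3
```

```text
lip [284 235   8  11  51] [287.96 239.71] [574.  -68.5  37. ] rail -14.3 -19.5
yellow [311 201  11   9  51] [316.37 205.53] [555.   53.7  70. ] rail 109.3 -15.9
[548.60774399 -58.79738487 106.89370094] [0.69336762 0.33747812 0.72421144]
```

>>> step_arm([
  {"offset":[0,0.3,0],"rot":[0,0,0],"gripper":0},
  {"offset":[0,0.6,0],"rot":[0,0,0],"gripper":0},
  {"offset":[0,0.9,0],"rot":[0,0,0],"gripper":0},
  {"offset":[0,1.2,0],"rot":[0,0,0],"gripper":0},
  {"offset":[0,1.4,0],"rot":[0,0,0],"gripper":0},
  {"offset":[0,1.5,0],"rot":[0,0,0],"gripper":0},
  {"offset":[0,1.5,0],"rot":[0,0,0],"gripper":0},
])

```text
time_s: 4.4
eef_pos: [550.4, -73.3, 106.8]
ee_rot: [0.0, 0.998, 0.063, -0.0]
force: [0.4, 1.0, -0.7]
grip_width: -0.0
grip_force: 0.1
```

```bash
python3 m.py s4
```

```text
lip [278 237  10  13  62] [283.53 242.79] [574.8 -84.   37. ] rail -29.8 -18.3
yellow [308 204  11   8  54] [313.02 208.11] [556.8  38.9  70. ] rail 94.4 -15.8
[550.45790335 -73.21668077 106.84840637] [-0.70728239 -0.07367244  0.04694744]
```

View pics/s4.png

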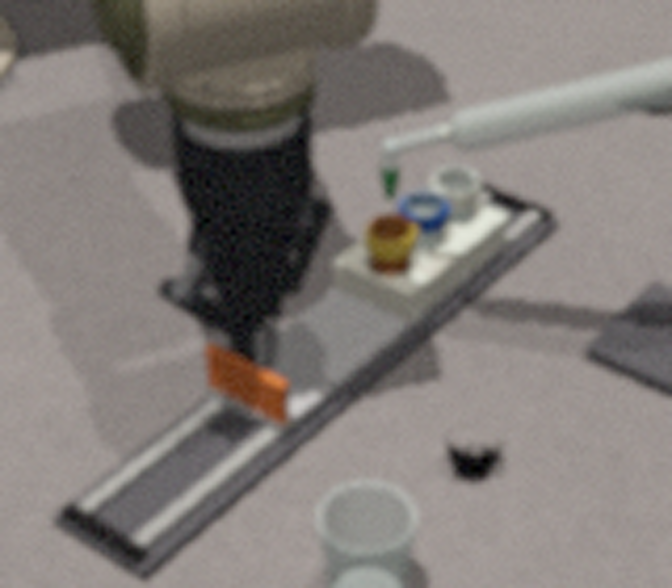

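The tip's end is at about (312.9,197) with the yellow mouth right under it at about (313.3,203.6), and the finger is behind the lip. I'll check the alignment against the top view.

Run:
```python
from h import *
T=cam("top");S=cam("scene")
ux=np.array([-.1246,.9922,0]);uy=np.array([-.9922,-.1246,0])
d=onplane(S,313.3,203.6,74)-onplane(S,312.9,196.9,95);print("scene mouth-tip along,across",d@ux,d@uy)
cv2.imwrite("pics/top4.png",cv2.resize(T[0]["color"][175:225,260:360],None,fx=8,fy=8,interpolation=cv2.INTER_CUBIC)[:,:,::-1])
```

```text
scene mouth-tip along,across 0.2511769485544922 -1.3837999532596477
```

View pics/top4.png

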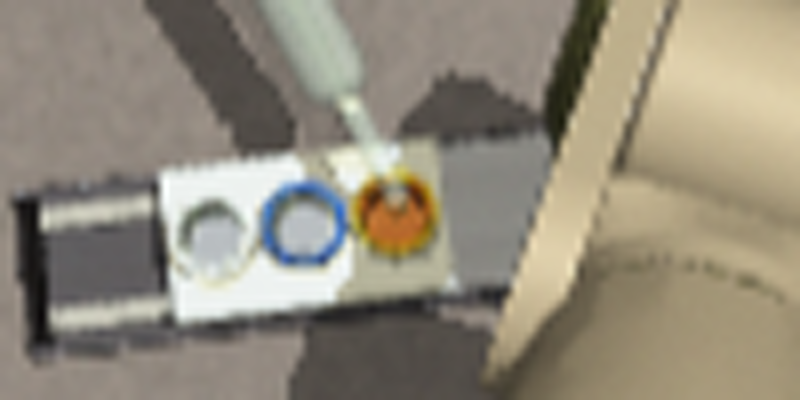

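In the top view the tip is at (397,192) in the crop, over the yellow mouth centred at (396,213). They line up along the rail, so I'll unhook and lift clear.

>>> step_arm([
  {"offset":[0,-0.3,0],"rot":[0,0,0],"gripper":0},
  {"offset":[0,-0.6,0],"rot":[0,0,0],"gripper":0},
  {"offset":[0,-0.6,-1],"rot":[0,0,0],"gripper":0},
  {"offset":[0,-0.6,-3],"rot":[0,0,0],"gripper":0},
  {"offset":[0,-0.6,-6],"rot":[0,0,0],"gripper":0},
  {"offset":[0,-0.6,-10],"rot":[0,0,0],"gripper":0},
  {"offset":[0,-0.6,-14],"rot":[0,0,0],"gripper":0},
  {"offset":[0,3,-18],"rot":[0,0,0],"gripper":0},
  {"offset":[0,7,-18],"rot":[0,0,0],"gripper":0},
  {"offset":[0,10,-18],"rot":[0,0,0],"gripper":0},
  {"offset":[0,10,-18],"rot":[0,0,0],"gripper":0},
])

```text
time_s: 5.65
eef_pos: [562.8, -175.4, 287.5]
ee_rot: [0.001, 0.998, 0.061, 0.0]
force: [-0.2, 1.0, -0.8]
grip_width: 0.004
grip_force: 0.0
```

```bash
python3 m.py s5
```

```text
lip [270 233  17  10  33] [277.94 237.64] [550.4 -80.5  37. ] rail -23.2 5.5
yellow [308 204  11   9  61] [312.79 207.97] [555.9  38.9  70. ] rail 94.6 -14.9
[ 562.73539604 -173.49418033  287.26270569] [-0.73512202 -0.06041909 -1.06413221]
```

View pics/s5.png

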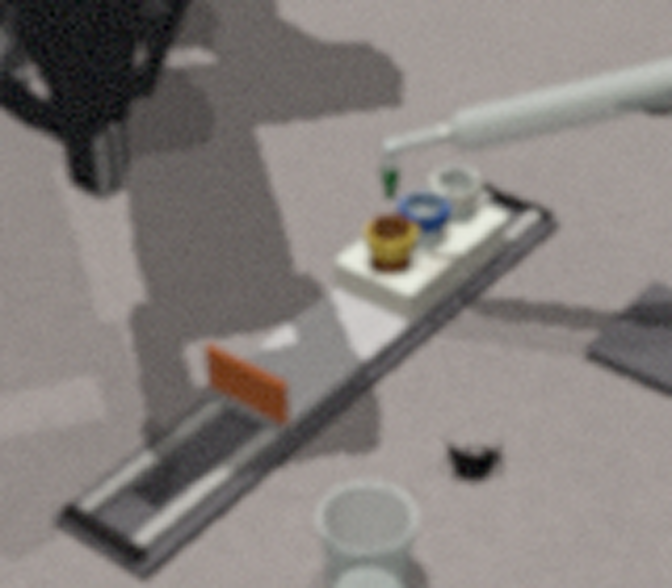

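The carriage hasn't moved: the yellow mouth is still at (313,203.6), below the tip at (313,197). The vials are upright and the arm is clear.

```bash
python3 -c "
from rig import *
print(finish_job())"
```

```text
the job is handed in; nothing more can be done
None
```

I drew the carriage out about 29 mm by its lip, which puts the yellow-collared vial's mouth within about 2 mm of the point below the drip tip by the camera measurements; the arm is clear and the job is handed in, with no verdict returned.

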